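# Find the loaded lens canister by its weight and present it

## Robot

A 6-joint arm with a two-finger parallel gripper is mounted at the origin on a cart in front of the work surface, level with it; the furniture and walls round the work are solid. World frame = base frame: x ahead of the robot, y to its left, z up, the work surface at z = 0. Lengths are in mm, angles in rad, forces in N, time in s.
With the tool pointing down it reaches from about 350 to 925 mm from the base axis. Payload 6.4 kg.
Tool frame: the origin (TCP) lies on the centre line of the jaws, within the pads' length; the fingertips stand 14 mm ahead of it and the grasp point (between the pads) lies 5 mm behind it; z points along the fingers, y is the line along which they close (so a half turn about z gives the same grasp; the last joint's range is limited). The gripper opens to 85 mm and grips with 20 to 120 N. Pads are 22 mm wide; open, the fingers measure 114 mm over their backs; the gripper's body (76 mm by 85 mm) begins 54 mm behind the grasp point. The pads swing forward as they close: fully open they stand 13 mm farther back than shut.
Start: joints at [1.158, 0.245, 1.558, -0, 1.339, -0.174], TCP at [153.745, 631.567, 245.29] pointing down, gripper open.
Joint ranges: [-3.13, 3.13], [-1.02, 2.26], [0.13, 2.54], [-0.95, 4.09], [0.21, 2.88], [-2.74, 2.74]. Speed limits (rad/s): [2.57, 2.57, 3.14, 3.14, 3.14, 3.14].

## Interface

Orientations are given as a unit quaternion [w, x, y, z].
In Python, from rig import bot, camrig gives the robot as it stands (bot), with the cameras (camrig).
- The arm moves only by the shell command python3 drive.py 'ROWS'. ROWS is one flat JSON list of numbers that holds 1 to 5 rows one after another, with no inner brackets; each row has 7 numbers: the opening from 0.0 (shut) to 1.0 (fully open), then dx, dy, dz in mm, then a rotation vector rx, ry, rz in rad; each row shifts and turns the commanded pose from where the row before left it, along the tool's axes as they then stand; what a row does not reach is not made up. A row lasts 1/10 s, in which the tool goes at most 50 mm and 0.15 rad, less where a joint would pass 70% of its speed; a pose out of reach is approached as far as the arm can. The fingers move at their own pace and stop on an object; the grip force is fixed at half the most. Time passes only in rows, so rows that do not move let the fingers close. It prints the time, the measured TCP pose, the force, the opening and the grip force at its end. Input that does not fit is refused with a message, and nothing moves.
- bot.read_state(): the state, without advancing time (a new reading comes with each control period).
- camrig.camera(name): name is "scene" or "top" or "wrist"; returns a dict with "frame" (384x512x3 uint8, red, green, blue), "fov_y" (degrees; the focal length in pixels is half the picture's height over the tangent of half this angle, whatever the lens; pixels are square), "cx", "cy" (the principal point, pixels), "extrinsics" (4x4, takes a point from world to camera coordinates). Camera axes: x right, y up, looking along -z (the intrinsics and any distortion apply to the point x, -y, -z); pixel columns grow to the right and rows downward; lengths in mm; the calibration is good to about 2 mm. A picture is of the moment at which its call begins. There is no depth.
- bot.job_done(): hands the job in; it is judged then, once.
The state is a dict: "time_s": time; "joint_positions": joint angles; "dq": joint speeds; "joint_efforts": joint torques, N m; "eef_pos": TCP position; "ee_rot": TCP orientation; "wrist_force": force on the tool from outside, world axes, zero at the start; "moment": the same for the moment, N m; "width": opening from 0.0 (shut) to 1.0 (fully open); "grip_force": force on a finger pad.
Only numpy, scipy, OpenCV 4.12 (cv2) and the standard library are available. Lean on these libraries where they do the work, as an engineer would, in place of code of your own. Each camera call takes 0.05 s, during which the arm holds its last target. There are 200 camera calls.

## Task

One of the two identical blue-lidded canisters in the transit rack has a lens cell in it. Turn the black handwheel clockwise, regripping as needed, until the red hold-down bar is wound fully back to its stop; then lift the canisters in turn to feel which is heavier. Leave the lighter one standing in a socket of the rack and finish while holding the heavier one upright and still about 10 cm above the middle of the white dish, without moving the other things on the desk.

Things in the scene. Friction and masses are not known exactly. Their poses are not given: they have to be found in the camera images.
- rack: Fixed grey T-shaped rack plate 20 mm thick. Origin on the desk under the middle of its cross-piece (x -65 to 65, y -120 to 120 mm); x points away from the handwheel, y along the two sockets at (0, +55) and (0, -55): 50 mm wide, 12 mm deep, floor 8 mm above the desk. A tongue reaches to x -134 (y within 45) and carries the handwheel.
- bar_mid (a point): Top middle of the red hold-down bar, 83 mm above the desk; the bar is 16 mm wide, 10 mm thick and runs along the rack's y from -116 to 116 mm, on posts at y +-110. At the start it lies over the canister lids (rack x 0 to 9 mm) and keeps them in; wound fully back it is at rack x 55 mm, clear of them.
- handwheel (a joint): Angle of the handwheel in rad, growing as it is turned clockwise seen from above. It starts between 0 and 0.5 and stops hard at 3.1; the bar moves back 17.7 mm per rad, geared to it. Stiff: about 0.15 N m, it stays where it is left. Count it fully back above 2.9.
- handwheel_grip (a point): Centre of the handwheel at gripping height, on its vertical axis 64 mm above the desk (rack x -95, y 0). The wheel is a plain black knurled round disc 52 mm in diameter, from 55 to 73 mm above the desk, with a white dot on top; it can be gripped across its diameter at any yaw.
- canister_a: Closed round aluminium canister, dark bands, blue lid with a white dot: 44 mm diameter, 62 mm tall; grip it round the side from above. Origin: centre of its underside, z up; yaw has no meaning. Its twin looks the same: one holds a lens cell (300 to 430 g in all), the other a light blank (110 to 175 g); either may be the loaded one. Starts in the rack's socket at y +55.
- canister_b: Closed round aluminium canister, dark bands, blue lid with a white dot: 44 mm diameter, 62 mm tall; grip it round the side from above. Origin: centre of its underside, z up; yaw has no meaning. Its twin looks the same: one holds a lens cell (300 to 430 g in all), the other a light blank (110 to 175 g); either may be the loaded one. Starts in the rack's socket at y -55.
- socket_left (a point): Centre of the floor of the rack's socket at y +55 mm, 8 mm above the desk.
- socket_right (a point): Centre of the floor of the rack's socket at y -55 mm, 8 mm above the desk.
- dish: Fixed round white dish on the left half of the desk, 90 mm in diameter, 14 mm high; origin: centre of its underside. A tall orange bucket stands straight ahead of the robot between rack and dish (y -0.17 to 0.15, x beyond 0.40): carry things round in front of it (about x 0.33), over the flat green folder lying there.
- dropper_green: Bystander: small white dropper bottle with a green tip, 27 mm wide, 78 mm tall, loose; origin under its centre. Leave alone.
- dropper_orange: Bystander: small white dropper bottle with an orange tip, 27 mm wide, 78 mm tall, loose; origin under its centre. Leave alone.
- tape: Bystander: roll of cream tape lying flat, 74 mm wide, 19 mm high, loose; origin under its centre. Leave alone.
- glue: Bystander: yellow glue stick standing on end, 26 mm wide, 80 mm tall, loose; origin under its centre. Leave alone.

How it is judged (in metres and radians):
On the way, in this order (a step that is already met when the one before it is completed fails the run):
1. the handwheel, held in the fingers, has wound the hold-down bar fully back (value of joint handwheel above 2.9 rad and contact force between the fingers and handwheel above 1 N), for 0.1 s.
2. the lighter canister is lifted clear of the rack in the fingers while the heavier one stands in the rack (((height (world z) of canister_a above 0.05 m and contact force between the fingers and canister_a above 3 N and contact force between canister_a and rack below 0.1 N and contact force between canister_b and rack above 2.2 N and z of canister_b in the frame of rack below 0.013 m) or (height (world z) of canister_b above 0.05 m and contact force between the fingers and canister_b above 3 N and contact force between canister_b and rack below 0.1 N and contact force between canister_a and rack above 2.2 N and z of canister_a in the frame of rack below 0.013 m))), for 0.2 s.
At the end, for the whole second after the job is handed in: The heavier canister is held still and upright, its underside 60 to 170 mm above the desk, within 30 mm sideways of the dish's centre; the lighter (pressing on the rack with under 2.2 N) stands let go and upright in either socket; the handwheel is still above 2.8 rad (((horizontal distance between canister_a and dish below 0.03 m and height (world z) of canister_a between 0.06 and 0.17 m and angle between canister_a's own z axis and vertical below 0.2 rad and linear speed of canister_a below 0.03 m/s and contact force between the fingers and canister_a above 3 N and contact force between canister_b and rack between 0.6 and 2.2 N and (horizontal distance between canister_b and socket_left below 0.007 m or horizontal distance between canister_b and socket_right below 0.007 m) and z of canister_b in the frame of rack below 0.012 m and angle between canister_b's own z axis and vertical below 0.08 rad and linear speed of canister_b below 0.02 m/s and contact force between the fingers and canister_b below 0.1 N) or (horizontal distance between canister_b and dish below 0.03 m and height (world z) of canister_b between 0.06 and 0.17 m and angle between canister_b's own z axis and vertical below 0.2 rad and linear speed of canister_b below 0.03 m/s and contact force between the fingers and canister_b above 3 N and contact force between canister_a and rack between 0.6 and 2.2 N and (horizontal distance between canister_a and socket_left below 0.007 m or horizontal distance between canister_a and socket_right below 0.007 m) and z of canister_a in the frame of rack below 0.012 m and angle between canister_a's own z axis and vertical below 0.08 rad and linear speed of canister_a below 0.02 m/s and contact force between the fingers and canister_a below 0.1 N)) and value of joint handwheel above 2.8 rad); the arm keeps its last pose, push and grip.
It fails at once if a bystander is moved more than 30 mm (distance of any of dropper_green, dropper_orange, tape, glue from where it was at the start of the episode above 0.03 m).
It also fails if it takes over 72 s, if anything falls off the work surface, if the arm or the gripper's body presses on something with over 40 N, if the wrist force passes 120 N, or if a joint passes its speed limit or range.

## Working session

There is one attempt and no reset: what is moved stays moved. The work goes in short steps, Python scripts to look and compute and a shell command to move; the robot and the scene stay as the last step left them, time stands still between calls to the robot, and variables do not carry over. Pictures are saved under pics/ and viewed, at most 10 in all, crops included, and the job is handed in when it is done.

```bash
ls; mkdir -p pics
python3 - <<'E'
from rig import bot, camrig
import cv2
s=bot.read_state(); print(s)
for n in ("scene","top"):
    c=camrig.camera(n); cv2.imwrite(f"pics/{n}0.png",c["frame"][:,:,::-1]); print({k:v for k,v in c.items() if k!="frame"})
E
```

```text
drive.py
pics
rig.py
{'time_s': 0.0, 'joint_positions': array([ 1.15788749e+00,  2.45810655e-01,  1.55899627e+00,  1.35199205e-05,
        1.33871517e+00, -1.74071214e-01]), 'dq': array([-0.0020557 , -0.00234605,  0.00017936, -0.00036461, -0.0003078 ,
       -0.00259734]), 'joint_efforts': array([-9.58041164e-04, -4.29513502e+01, -3.26124179e+01, -2.19899257e-04,
        5.36247011e-03, -1.54540402e-06]), 'eef_pos': array([153.53137772, 631.06628655, 244.19202585]), 'ee_rot': array([-2.85384740e-04,  1.19136671e-01,  9.92877396e-01, -9.21566895e-04]), 'wrist_force': array([ 1.43660415, -0.16566198, -0.1885328 ]), 'moment': array([ 0.04298867,  0.03259516, -0.08205839]), 'grip_force': 0.0, 'width': 1.0017842679498967}
{'fov_y': 46.182220951122304, 'cx': 255.22286104139275, 'cy': 193.43203694726216, 'extrinsics': array([[ 8.64354728e-01, -5.02630385e-01, -1.59248285e-02,
        -3.84222450e+02],
       [ 3.28125786e-01,  5.39702589e-01,  7.75277101e-01,
        -2.31756416e+02],
       [-3.81083157e-01, -6.75339775e-01,  6.31420475e-01,
        -1.09349915e+03],
       [ 0.00000000e+00,  0.00000000e+00,  0.00000000e+00,
         1.00000000e+00]])}
{'fov_y': 46.558776624197606, 'cx': 261.24518265897234, 'cy': 191.08341434173272, 'extrinsics': array([[ 2.60782230e-02, -9.99657875e-01,  2.01477147e-03,
         8.45070664e+00],
       [ 9.81391067e-01,  2.59851423e-02,  1.90253373e-01,
        -4.65084319e+02],
       [-1.90240636e-01, -2.98419115e-03,  9.81732955e-01,
        -1.60244863e+03],
       [ 0.00000000e+00,  0.00000000e+00,  0.00000000e+00,
         1.00000000e+00]])}
```

View pics/scene0.png

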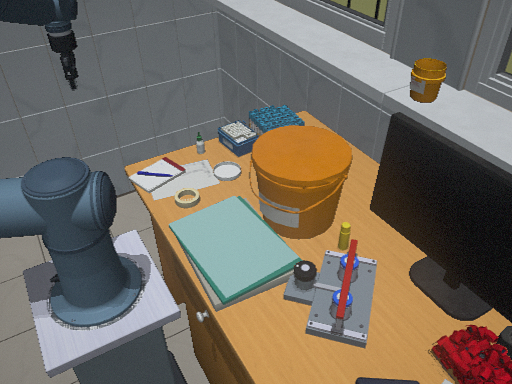

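View pics/top0.png

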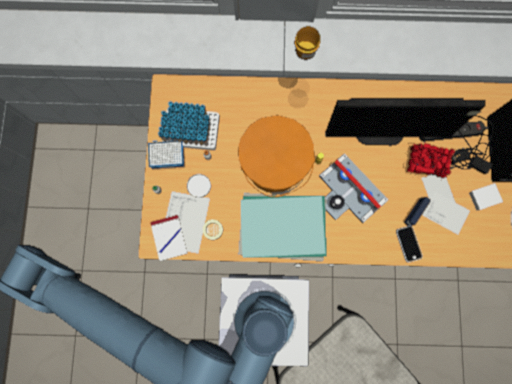

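The scene view shows the rack with its handwheel at about (305,270) and canister dots near (348,261) and (341,298). In the top view the wheel is at (336,203), the dish at (199,186), the tape at (213,229), the glue at (319,157), and the droppers at (157,189) and (207,155). I'll start with a coarse triangulation.

```bash
cat > h.py <<'E'
import numpy as np, cv2
from rig import bot, camrig
def cam(n):
    c=camrig.camera(n); c["f"]=192/np.tan(np.radians(c["fov_y"])/2); return c
def ray(c,u,v):
    E=c["extrinsics"]; R=E[:3,:3]; o=-R.T@E[:3,3]
    return o, R.T@np.array([(u-c["cx"])/c["f"],-(v-c["cy"])/c["f"],-1])
def atz(c,u,v,z):
    o,d=ray(c,u,v); return o+d*(z-o[2])/d[2]
def tri(*a):
    A=np.zeros((3,3));b=np.zeros(3)
    for c,u,v in a:
        o,d=ray(c,u,v); d=d/np.linalg.norm(d); P=np.eye(3)-np.outer(d,d); A+=P;b+=P@o
    p=np.linalg.solve(A,b)
    return p, max(np.linalg.norm(np.cross(p-ray(*x)[0],ray(*x)[1]/np.linalg.norm(ray(*x)[1]))) for x in a)
def proj(c,p):
    q=c["extrinsics"]@np.r_[p,1]; return np.array([c["cx"]-c["f"]*q[0]/q[2], c["cy"]+c["f"]*q[1]/q[2]])
def axes():
    from scipy.spatial.transform import Rotation as R
    s=bot.read_state(); w,x,y,z=s["ee_rot"]; return s["eef_pos"], R.from_quat([x,y,z,w]).as_matrix()
E
python3 - <<'E'
from h import *
s=cam("scene");t=cam("top")
np.set_printoptions(precision=1,suppress=True)
for n,a,b in [("wheel",(305,268),(336,202)),("dish",(228,171),(199,186)),("glue",(346,226),(319,156))]:
    print(n,tri((s,*a),(t,*b)))
for n,p in [("dish",(199,186)),("tape",(213,229)),("glue",(319,159)),("dg",(157,190)),("do",(207,156)),("bucketL",(238,155)),("bucketN",(277,188))]: print(n,atz(t,*p,15))
a=cv2.resize(s["frame"][225:355,275:395,::-1],None,fx=4,fy=4,interpolation=cv2.INTER_CUBIC)
b=cv2.resize(t["frame"][145:225,310:395,::-1],None,fx=3.7,fy=6.5*1,interpolation=cv2.INTER_CUBIC)
b=cv2.resize(t["frame"][145:225,310:395,::-1],None,fx=3.5,fy=3.5,interpolation=cv2.INTER_CUBIC)
o=np.zeros((520,480+298,3),np.uint8); o[:,:480]=a; o[:280,480:]=b[:,:298]
cv2.imwrite("pics/z.png",o)
E
```

```text
wheel (array([ 429.5, -252.1,   69. ]), np.float64(2.766193572420246))
dish (array([488.6, 255.9,   6.1]), np.float64(3.1620848667023025))
glue (array([ 600. , -190.5,   69.5]), np.float64(2.786428594941606))
dish [483.7 255.6  15. ]
tape [323.  195.3  15. ]
glue [ 600.8 -196.1   15. ]
dg [464.2 412.5  15. ]
do [601.3 231.2  15. ]
bucketL [608.4 113.1  15. ]
bucketN [483.8 -38.2  15. ]
```

View pics/z.png

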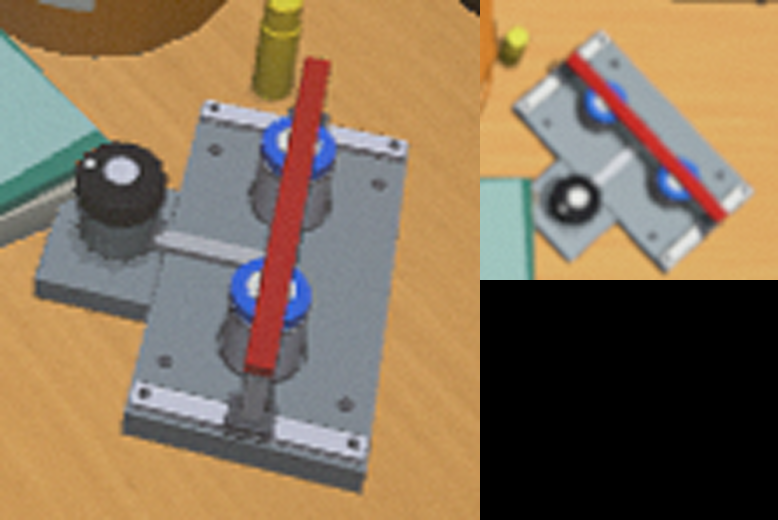

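The zoom shows the canister lids at scene (349.5,262) and (342.7,297.7), partly under the red bar, and the wheel hub at about (305,268). I'm moving up and towards the rack.

```bash
python3 drive.py '[1,-28,-35,-20,0,0,0,1,-28,-35,-20,0,0,0,1,-28,-35,-20,0,0,0,1,-28,-35,-20,0,0,0,1,-28,-35,-20,0,0,0]'
python3 drive.py '[1,-28,-35,-18,0,0,0,1,-28,-35,-18,0,0,0,1,-28,-35,-18,0,0,0,1,-28,-35,-18,0,0,0,1,-28,-35,-18,0,0,0]'
python3 - <<'E'
from h import *
s=cam("scene");t=cam("top")
np.set_printoptions(precision=1,suppress=True)
for n,a,b in [("lidL",(349.5,262),(345.4,174.4)),("lidR",(342.7,297.7),(366.3,197)),("rim",(301,157),(276,152))]:
    print(n,tri((s,*a),(t,*b)))
print(*axes(),bot.read_state()["joint_positions"])
c=cam("wrist"); print({k:v for k,v in c.items() if k!="frame"}, ray(c,256,192))
E
```

```text
time_s: 0.7
eef_pos: [248.6, 426.7, 345.8]
ee_rot: [0.0, 0.119, 0.993, -0.0]
wrist_force: [1.0, -0.2, -0.5]
width: 1.002
grip_force: 0.0
time_s: 1.2
eef_pos: [343.1, 223.6, 436.0]
ee_rot: [0.0, 0.119, 0.993, 0.0]
wrist_force: [0.4, 0.1, 0.1]
width: 0.997
grip_force: 0.0
lidL (array([ 533.2, -287.8,   64.5]), np.float64(1.9647500848024668))
lidR (array([ 451.2, -362.7,   67.6]), np.float64(2.9729351899848377))
rim (array([571.1, -26.1, 197.6]), np.float64(0.6219918584609974))
[345.4 221.7 438. ] [[-1.   0.2  0. ]
 [ 0.2  1.   0. ]
 [-0.   0.  -1. ]] [ 0.3 -0.4  1.9 -0.   1.7 -1. ]
{'fov_y': 71.28089343652844, 'cx': 255.48233293573603, 'cy': 197.58880996504809, 'extrinsics': array([[   0.2,    1. ,    0. , -301.2],
       [  -0.9,    0.2,   -0.3,  370.5],
       [  -0.3,    0.1,    0.9, -471.5],
       [   0. ,    0. ,    0. ,    1. ]]), 'f': np.float64(267.7831816079047)} (array([264.8, 242.5, 566.9]), array([ 0.3, -0.1, -1. ]))
```

```bash
python3 drive.py '[1,-17,-40,0,0,0,0,1,-17,-40,0,0,0,0,1,-17,-40,0,0,0,0,1,-17,-40,0,0,0,0,1,-17,-40,0,0,0,0]'
python3 drive.py '[1,-17,-40,10,0,0,0,1,-17,-40,10,0,0,0,1,-17,-40,20,0,0,0,1,-17,-40,20,0,0,0,1,-17,-40,20,0,0,0]'
python3 drive.py '[1,-17,-40,20,0,0,0,1,-17,-40,20,0,0,0,1,0,0,0,0,0,0]'
python3 - <<'E'
from h import *
import pickle
c=cam("wrist"); pickle.dump(c,open("w1.pkl","wb"))
cv2.imwrite("pics/w1.png",cv2.resize(c["frame"][:,:,::-1],None,fx=1.5,fy=1.5,interpolation=cv2.INTER_CUBIC))
E
```

```text
time_s: 1.85
eef_pos: [378.0, 10.5, 434.5]
ee_rot: [-0.0, 0.118, 0.993, 0.0]
wrist_force: [0.8, 0.0, 0.6]
width: 0.998
grip_force: 0.0
time_s: 2.35
eef_pos: [413.9, -203.9, 353.6]
ee_rot: [-0.0, 0.118, 0.993, 0.001]
wrist_force: [0.4, 1.2, 0.2]
width: 0.998
grip_force: 0.0
time_s: 2.65
eef_pos: [427.1, -290.5, 309.7]
ee_rot: [-0.004, 0.12, 0.993, 0.003]
wrist_force: [-1.1, 1.1, -0.6]
width: 0.999
grip_force: 0.0
```

View pics/w1.png

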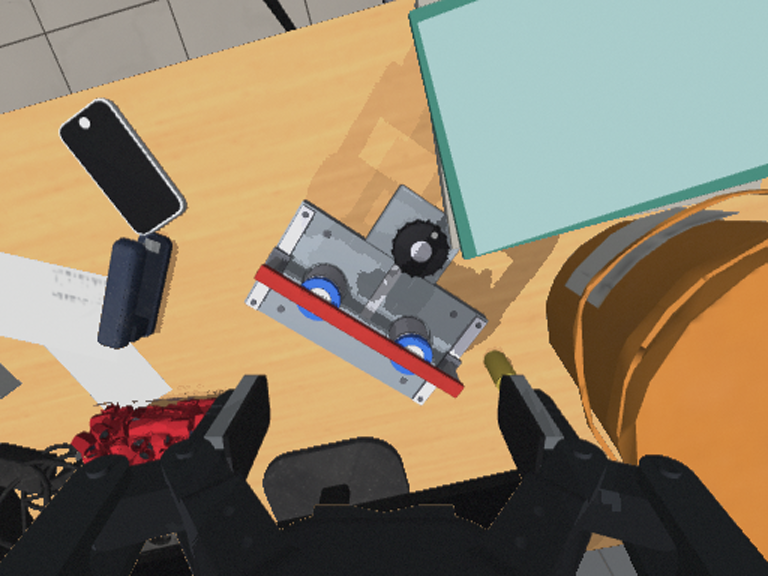

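The wrist view shows the wheel at about (420,248) of 768x576, the lids at (321,297) and (412,352), and the bar running from (258,270) to (462,388).

```bash
cat >> h.py <<'E'
def blob(mask,u,v,r):
    m=np.zeros_like(mask,np.uint8); cv2.circle(m,(int(u),int(v)),r,1,-1); return (mask.astype(np.uint8)*m)
def masks(c):
    f=c["frame"].astype(int); R,G,B=f[...,0],f[...,1],f[...,2]
    return dict(blue=(B>R+50)&(B>G+30),red=(R>G+90)&(R>B+90),black=(f.max(2)<60))
E
python3 - <<'E'
from h import *
import pickle
np.set_printoptions(precision=1,suppress=True)
c=pickle.load(open("w1.pkl","rb")); M=masks(c); E=c["extrinsics"]
s=cam("scene"); t=cam("top")
b=blob(M["black"],280,166,24); cnt=max(cv2.findContours(b,0,1)[0],key=cv2.contourArea)
e=cv2.fitEllipse(cv2.convexHull(cnt)); print("wheel",e, atz(c,*e[0],70), tri((c,281.5,167),(s,305,268),(t,336,202)))
d=cv2.moments(blob(M["red"],240,220,110),True)
ys,xs=np.nonzero(blob(M["red"],240,220,90)); rect=cv2.minAreaRect(np.c_[xs,ys].astype(np.float32)); print(rect,atz(c,*rect[0],83))
bx=cv2.boxPoints(rect); print([atz(c,*p,83) for p in bx])
for n,(u,v),(us,vs),(ut,vt) in [("L",(412/1.5,352/1.5),(349.5,262),(345.4,174.4)),("R",(321/1.5,297/1.5),(342.7,297.7),(366.3,197))]:
    print(n,tri((c,u,v),(s,us,vs),(t,ut,vt)),atz(c,u,v,70))
pts=[(485,318),(420,403),(306,203),(249,303)]
print([atz(c,u/1.5,v/1.5,20) for u,v in pts])
print(*axes())
E
```

```text
wheel ((279.8906555175781, 165.5609130859375), (38.062252044677734, 38.96584701538086), 18.866018295288086) [ 428.9 -253.8   70. ] (array([ 430.3, -252. ,   68.7]), np.float64(3.4334033590780213))
((238.95587158203125, 221.07351684570312), (157.43569946289062, 10.118415832519531), 30.963754653930664) [ 491.2 -328.9   83. ]
[array([ 415.7, -408.7,   83. ]), array([ 405.8, -397.7,   83. ]), array([ 574.2, -241.2,   83. ]), array([ 587.1, -251.7,   83. ])]
L (array([ 534. , -286.4,   63.5]), np.float64(2.3333033479022833)) [ 531.2 -284.1   70. ]
R (array([ 452.9, -360.8,   64.6]), np.float64(4.05480547017203)) [ 452.6 -356.8   70. ]
[array([ 534.7, -197.2,   20. ]), array([ 624.5, -291.2,   20. ]), array([ 366.1, -354.4,   20. ]), array([ 454.3, -447.5,   20. ])]
[ 428.2 -288.   314.8] [[-1.   0.2 -0. ]
 [ 0.2  1.   0. ]
 [ 0.   0.  -1. ]]
```

```bash
python3 drive.py '[1,2,11,40,0,0,0,1,2,11,40,0,0,0,1,2.5,12.4,40,0,0,0,1,0,0,30,0,0,0,1,0,0,0,0,0,0]'
python3 - <<'E'
from h import *
import pickle
np.set_printoptions(precision=1,suppress=True)
c=cam("wrist"); pickle.dump(c,open("w2.pkl","wb"))
print(*axes(), bot.read_state()["joint_positions"]); print(proj(c,[430,-253,73]))
cv2.imwrite("pics/w2.png",c["frame"][:,:,::-1])
E
```

```text
time_s: 3.3
eef_pos: [428.0, -250.6, 162.1]
ee_rot: [-0.003, 0.118, 0.993, 0.002]
wrist_force: [-0.5, 0.6, -0.1]
width: 0.999
grip_force: 0.0
[ 429.4 -252.4  164.9] [[-1.   0.2 -0. ]
 [ 0.2  1.   0. ]
 [ 0.   0.  -1. ]] [-0.8 -0.   2.   0.   1.2 -2.1]
[252.1 210.5]
```

View pics/w2.png

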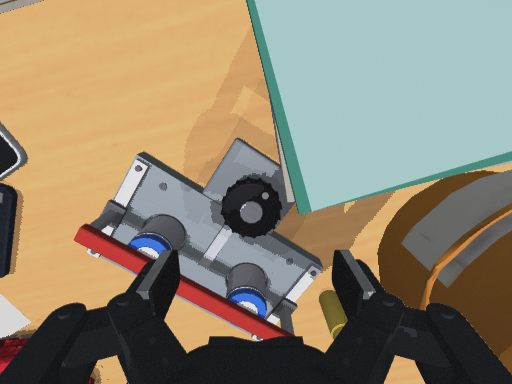

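Wheel disc centred at about (251,207), close to the predicted (252,210). I'll refine from the two wrist views.

Run:
```python
from h import *
import pickle
np.set_printoptions(precision=2,suppress=True)
a=pickle.load(open("w1.pkl","rb"));c=pickle.load(open("w2.pkl","rb"))
def fit(c,u,v,r):
    b=blob(masks(c)["black"],u,v,r); cnt=max(cv2.findContours(b,0,1)[0],key=cv2.contourArea); return cv2.fitEllipse(cv2.convexHull(cnt))
e1=fit(a,280,166,24);e2=fit(c,251,207,36); print(e1,e2)
print(tri((a,*e1[0]),(c,*e2[0])),atz(c,*e2[0],69))
print("hub",tri((a,422/1.5,251/1.5),(c,251,211)))
p=axes(); print(p[0])
print("lids",tri((a,412/1.5,352/1.5),(c,247,303)),tri((a,321/1.5,297/1.5),(c,151,247)))
```

```text
((279.8906555175781, 165.5609130859375), (38.062252044677734, 38.96584701538086), 18.866018295288086) ((251.1184539794922, 207.20724487304688), (60.382598876953125, 61.1739616394043), 49.87966537475586)
(array([ 429.74, -253.74,   65.37]), np.float64(0.23754084945481377)) [ 428.26 -253.53   69.  ]
hub (array([ 429.91, -253.23,   75.68]), np.float64(0.8620898833802842))
[ 429.35 -252.4   164.94]
lids (array([ 537.98, -284.87,   55.84]), np.float64(0.38798560984274855)) (array([ 455.03, -362.24,   51.49]), np.float64(2.956433364876819))
```

```bash
python3 drive.py '[1,0,-1,40,0,0,0,1,0,0,40,0,0,0,1,0,0,26,0,0,0,1,0,0,0,0,0,0,0,0,0,0,0,0,0]'; python3 drive.py '[0,0,0,0,0,0,0,0,0,0,0,0,0,0,0,0,0,0,0,0,0,0,0,0,0,0,0,0,0,0,0,0,0,0,0]'; python3 -c "
from rig import bot, camrig; print(bot.read_state())"
```

```text
time_s: 3.85
eef_pos: [431.0, -256.5, 61.9]
ee_rot: [0.002, 0.119, 0.993, -0.001]
wrist_force: [0.1, -0.4, -0.1]
width: 0.855
grip_force: 0.0
time_s: 4.35
eef_pos: [431.5, -255.5, 62.8]
ee_rot: [0.002, 0.119, 0.993, 0.0]
wrist_force: [0.9, 8.8, 11.6]
width: 0.585
grip_force: 60.6
{'time_s': 4.35, 'joint_positions': array([-0.76243317,  0.15333821,  2.0399312 ,  0.00341909,  0.94494001,
       -2.09576201]), 'dq': array([ 0.00067826,  0.00031862, -0.00061373,  0.00081868,  0.0001505 ,
        0.00213969]), 'joint_efforts': array([ -3.70223254, -27.78667867, -24.23468828,  -1.26685068,
        -1.25633866,  -0.08396576]), 'eef_pos': array([ 431.45724904, -255.4555292 ,   62.75654119]), 'ee_rot': array([2.18563850e-03, 1.19446680e-01, 9.92838207e-01, 9.43688813e-05]), 'wrist_force': array([ 0.93331446,  8.78743266, 11.60840171]), 'moment': array([ 1.33192394, -0.10741804, -0.04595361]), 'grip_force': 60.63228249549866, 'width': 0.585495129234954}
```

```bash
python3 drive.py '[0,0,2,0,0,0,0.12,0,0,0,0,0,0,0.12,0,0,0,0,0,0,0.12,0,0,0,0,0,0,0.12,0,0,0,0,0,0,0.12]';python3 drive.py '[0,0,0,0,0,0,0.12,0,0,0,0,0,0,0.12,0,0,0,0,0,0,0.12,0,0,0,0,0,0,0.12,0,0,0,0,0,0,0.12]';python3 drive.py '[0,0,0,0,0,0,0.12,0,0,0,0,0,0,0.12,0,0,0,0,0,0,0.12,0,0,0,0,0,0,0.12,0,0,0,0,0,0,0.12]';python3 drive.py '[0,0,0,0,0,0,0.12,0,0,0,0,0,0,0.12,0,0,0,0,0,0,0.12,0,0,0,0,0,0,0.12,0,0,0,0,0,0,0.12]'; python3 -c "
from rig import bot, camrig; s=bot.read_state();print(s['joint_positions'],s['moment'],s['wrist_force'])"
```

```text
time_s: 4.85
eef_pos: [431.1, -256.0, 62.8]
ee_rot: [0.002, 0.409, 0.913, -0.002]
wrist_force: [-5.1, -2.4, 7.6]
width: 0.588
grip_force: 61.4
time_s: 5.35
eef_pos: [430.3, -256.3, 62.8]
ee_rot: [0.002, 0.66, 0.751, -0.002]
wrist_force: [-9.2, -5.0, 9.4]
width: 0.589
grip_force: 61.6
time_s: 5.85
eef_pos: [429.5, -256.2, 62.7]
ee_rot: [0.002, 0.852, 0.523, -0.002]
wrist_force: [-12.2, -4.0, 13.4]
width: 0.587
grip_force: 61.9
time_s: 6.35
eef_pos: [428.9, -255.6, 62.7]
ee_rot: [0.001, 0.969, 0.247, -0.002]
wrist_force: [-15.4, -1.5, 15.2]
width: 0.586
grip_force: 62.3
[-0.76225514  0.15168805  2.0419323  -0.00628758  0.94839983  0.31210086] [0.08578064 2.66513567 0.16075542] [-15.41503599  -1.45896223  15.24964392]
```

```bash
python3 drive.py '[0,0,0,0,0,0,0.1,0,0,0,0,0,0,0.1,0,0,0,0,0,0,0.1,0,0,0,0,0,0,0.1,0,0,0,0,0,0,0]'
cat > bar.py <<'E'
from h import *
np.set_printoptions(precision=2,suppress=True)
s=bot.read_state();print(s['joint_positions'],s['moment'],s['wrist_force'])
c=cam("top"); p=proj(c,[510,-330,83]); ys,xs=np.nonzero(blob(masks(c)["red"],*p,45)); r=cv2.minAreaRect(np.c_[xs,ys].astype(np.float32)); q=atz(c,*r[0],83)
print(r,q,"bar x",(q[:2]-[494.9,-322.6])@[.68,-.733])
E
python3 bar.py
```

```text
time_s: 6.85
eef_pos: [428.8, -255.0, 62.7]
ee_rot: [0.001, 0.999, 0.051, -0.002]
wrist_force: [-16.7, 0.3, 18.5]
width: 0.589
grip_force: 62.5
[-0.76  0.15  2.04 -0.01  0.95  0.71] [ 0.32  2.64 -0.13] [-16.67   0.26  18.48]
((367.2503662109375, 174.7357177734375), (63.69443130493164, 3.8774051666259766), 46.63658142089844) [ 527.9  -362.63   83.  ] bar x 51.778799829907776
```

```bash
python3 drive.py '[0,0,0,0,0,0,0.07,0,0,0,0,0,0,0.07,0,0,0,0,0,0,0]'; python3 bar.py;  python3 drive.py '[0,0,0,0,0,0,0.07,0,0,0,0,0,0,0.07,0,0,0,0,0,0,0]'; python3 bar.py
```

```text
time_s: 7.2
eef_pos: [428.8, -254.8, 62.7]
ee_rot: [0.001, 1.0, -0.019, -0.002]
wrist_force: [-17.0, 0.8, 19.1]
width: 0.588
grip_force: 62.5
[-0.76  0.15  2.04 -0.    0.95  0.85] [ 0.48  2.56 -0.12] [-16.98   0.82  19.08]
((367.7496337890625, 174.2635040283203), (63.69280242919922, 3.8590123653411865), 46.54815673828125) [ 529.7  -364.48   83.  ] bar x 54.36277756316015
time_s: 7.55
eef_pos: [430.9, -255.1, 62.6]
ee_rot: [0.002, 0.996, -0.089, 0.001]
wrist_force: [-5.4, 0.3, 8.4]
width: 0.588
grip_force: 62.0
[-0.76  0.15  2.04 -0.    0.94  0.99] [-0.14  0.76 -0.12] [-5.42  0.26  8.44]
((367.871337890625, 174.1467742919922), (63.69042205810547, 3.9232177734375), 46.43209457397461) [ 530.15 -364.93   83.  ] bar x 54.99702121950887
```

The bar has stopped at rack x of about 55 mm and the wheel slipped in the fingers, so it is at the stop. I'm releasing, rising, moving over the rack and aligning the jaws with the rack's y.

```bash
python3 drive.py '[1,0,0,0,0,0,0,1,0,0,0,0,0,0,1,0,0,0,0,0,0,1,0,0,-20,0,0,0,1,0,0,-40,0,0,0]'; python3 drive.py '[1,0,0,-40,0,0,0,1,25,18,-20,0,0,0.15,1,25,18,-20,0,0,0,1,25,18,0,0,0,0.15,1,0,0,0,0,0,0.15]';  python3 drive.py '[1,0,0,0,0,0,0.15,1,0,0,0,0,0,0.045,1,0,0,0,0,0,0]'; python3 bar.py
python3 - <<'E'
from h import *
import pickle
np.set_printoptions(precision=2,suppress=True)
c=cam("wrist"); pickle.dump(c,open("w3.pkl","wb"))
print(*axes())
for p in ([535,-285,70],[454.6,-360,70]): print(proj(c,p))
cv2.imwrite("pics/w3.png",c["frame"][:,:,::-1])
E
```

```text
time_s: 8.1
eef_pos: [427.8, -251.6, 117.1]
ee_rot: [-0.002, 0.996, -0.089, -0.003]
wrist_force: [-0.2, 0.1, 0.6]
width: 0.999
grip_force: 0.0
time_s: 8.6
eef_pos: [488.8, -328.6, 200.7]
ee_rot: [0.001, 0.95, -0.312, 0.002]
wrist_force: [-0.2, 1.0, -1.1]
width: 1.0
grip_force: 0.0
time_s: 8.9
eef_pos: [487.0, -325.7, 199.2]
ee_rot: [-0.0, 0.917, -0.4, -0.0]
wrist_force: [-0.1, -0.2, -0.0]
width: 1.003
grip_force: 0.0
[-0.78  0.14  1.76  0.    1.24  1.61] [0.02 0.03 0.05] [-0.06 -0.22 -0.02]
((367.7880859375, 174.22593688964844), (63.69042205810547, 3.693479061126709), 46.43209457397461) [ 529.85 -364.62   83.  ] bar x 54.564936144202676
[ 486.97 -325.64  199.27] [[ 0.68 -0.73 -0.  ]
 [-0.73 -0.68  0.  ]
 [-0.   -0.   -1.  ]]
[193.83 189.63]
[302.8  189.48]
```

View pics/w3.png

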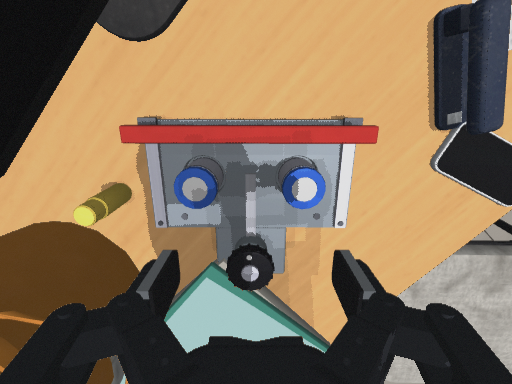

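The bar is clear of the lids, now at (195,187) and (304,187).

```bash
cat > lids.py <<'E'
from h import *
def lid(c,u,v,r=30):
    f=c["frame"].astype(int); m=(f[...,2]>f[...,0]+40)&(f[...,2]>90)
    b=blob(m,u,v,r); cnt=max(cv2.findContours(b,0,1)[0],key=cv2.contourArea); return cv2.fitEllipse(cv2.convexHull(cnt))
E
python3 - <<'E'
from lids import *
import pickle
np.set_printoptions(precision=2,suppress=True)
w1=pickle.load(open("w1.pkl","rb"));c=pickle.load(open("w3.pkl","rb"));s=cam("scene")
for n,uv,g in (("L",(195,187),[535,-286,70]),("R",(304,187),[453,-361,70])):
    e=lid(c,*uv); ps=proj(s,g); es=lid(s,*ps,14); p=atz(c,*e[0],70)
    print(n,e,es,p,tri((c,*e[0]),(s,*es[0])))
    d=p[:2]-axes()[0][:2]; A=axes()[1]; print("tool d",d@A[:2,0],d@A[:2,1])
E
```

```text
L ((194.6189727783203, 187.66506958007812), (41.44338607788086, 43.247371673583984), 133.8769989013672) ((349.1474304199219, 261.5526428222656), (16.180809020996094, 18.442184448242188), 113.74371337890625) [ 535.71 -287.16   70.  ] (array([ 535.79, -285.6 ,   63.94]), np.float64(0.7393266930891761))
tool d 5.049526625860945 -61.89686189793947
R ((303.84613037109375, 187.8913116455078), (41.43496322631836, 43.51929473876953), 47.50487518310547) ((342.0769348144531, 298.21514892578125), (17.755483627319336, 20.778493881225586), 107.24956512451172) [ 455.04 -361.88   70.  ] (array([ 453.58, -361.91,   64.9 ]), np.float64(0.5566528742189343))
tool d 4.775699434046991 48.0676190598637
```

```bash
python3 drive.py '[0.7,2.5,24,20,0,0,0,0.7,2.5,24,20,0,0,0,0.7,0,0,40,0,0,0,0.7,0,0,27,0,0,0,0.7,0,0,0,0,0,0]'; python3 -c "
from lids import *
print(axes()[0]); c=cam('wrist'); u=proj(c,[454.5,-361.9,70]); print(u)
e=lid(c,*u,60); print(e, atz(c,*e[0],70))"
```

```text
time_s: 9.55
eef_pos: [452.8, -359.6, 87.9]
ee_rot: [-0.002, 0.917, -0.4, -0.004]
wrist_force: [-0.3, 0.8, -0.7]
width: 0.702
grip_force: 0.0
[ 452.82722861 -359.59541803   87.92647073]
[256.99279484 242.56277286]
((256.4005126953125, 239.80259704589844), (67.17115783691406, 70.03038787841797), 85.07788848876953) [ 456.06341678 -363.045483     70.        ]
```

```bash
python3 drive.py '[0.7,2,0,26,0,0,0,0.7,0,0,20,0,0,0,0.7,0,0,0,0,0,0,0.7,0,0,0,0,0,0]'; python3 -c "
from rig import bot, camrig
for i in range(1): print(bot.read_state()['wrist_force'])"; python3 drive.py '[0,0,0,0,0,0,0,0,0,0,0,0,0,0,0,0,0,0,0,0,0,0,0,0,0,0,0,0,0,0,0,0,0,0,0]'
```

```text
time_s: 10.0
eef_pos: [457.5, -364.3, 48.2]
ee_rot: [0.001, 0.917, -0.399, 0.001]
wrist_force: [-0.2, 0.1, 0.1]
width: 0.699
grip_force: 0.0
[-0.20418271  0.14646089  0.14847403]
time_s: 10.5
eef_pos: [457.7, -364.9, 48.8]
ee_rot: [0.001, 0.917, -0.4, 0.002]
wrist_force: [-1.0, 0.3, 7.3]
width: 0.498
grip_force: 60.4
```

```bash
python3 drive.py '[0,0,0,-15,0,0,0,0,0,0,-15,0,0,0,0,0,0,-20,0,0,0,0,0,0,-10,0,0,0,0,0,0,0,0,0,0]'; for i in 1 2 3; do python3 drive.py '[0,0,0,0,0,0,0]' | grep -E "wrist|eef|grip"; done; python3 -c "
from rig import bot, camrig
s=bot.read_state(); print(s['joint_efforts'],s['wrist_force'])"
```

```text
time_s: 11.0
eef_pos: [457.6, -364.6, 109.0]
ee_rot: [0.001, 0.917, -0.4, 0.002]
wrist_force: [-0.0, 0.4, -0.6]
width: 0.495
grip_force: 60.9
eef_pos: [456.4, -363.4, 106.3]
wrist_force: [0.0, 0.1, -2.6]
grip_force: 60.9
eef_pos: [456.0, -362.9, 105.3]
wrist_force: [-0.5, -0.5, -0.8]
grip_force: 60.9
eef_pos: [456.1, -363.0, 105.2]
wrist_force: [0.0, -0.4, -1.7]
grip_force: 60.9
[ 1.02287359e-02 -4.00533915e+01 -2.89431399e+01 -2.95834880e-04
  9.14732809e-03  6.42032518e-06] [ 0.02460865 -0.39886582 -1.70733234]
```

```bash
for i in 1 2 3 4; do python3 drive.py '[0,0,0,0,0,0,0]' | grep -E "wrist|eef"; done; python3 drive.py '[0,0,0,20,0,0,0,0,0,0,20,0,0,0,0,0,0,12,0,0,0,0,0,0,7,0,0,0,0,0,0,0,0,0,0]';  python3 drive.py '[0,0,0,0,0,0,0]'
```

```text
eef_pos: [456.2, -363.2, 105.5]
wrist_force: [0.6, -0.3, -2.5]
eef_pos: [456.4, -363.3, 105.8]
wrist_force: [-1.3, -0.1, -1.5]
eef_pos: [456.5, -363.5, 106.1]
wrist_force: [0.8, 0.2, -1.4]
eef_pos: [456.6, -363.5, 106.2]
wrist_force: [-0.2, 1.1, -1.1]
time_s: 12.2
eef_pos: [457.3, -364.3, 49.0]
ee_rot: [0.0, 0.917, -0.4, 0.0]
wrist_force: [-3.1, 2.1, 7.0]
width: 0.493
grip_force: 61.6
time_s: 12.3
eef_pos: [457.3, -364.3, 49.0]
ee_rot: [0.0, 0.917, -0.4, 0.001]
wrist_force: [-1.8, 0.8, 5.7]
width: 0.497
grip_force: 61.6
```

About 1.7 N, so this is probably the light one. It's back on its socket floor (contact felt). I'll release it and weigh the other.

```bash
python3 drive.py '[0.7,0,0,0,0,0,0,0.7,0,0,0,0,0,0,0.7,0,0,0,0,0,0,0.7,0,0,-20,0,0,0,0.7,0,0,-40,0,0,0]'; python3 drive.py '[0.7,0,-30,0,0,0,0,0.7,0,-40,0,0,0,0,0.7,0,-40,0,0,0,0,0.7,0,0,0,0,0,0,0.7,0,0,0,0,0,0]'; python3 -c "
from lids import *
print(axes()[0]); c=cam('wrist')
for g in ([536,-287,70],[455.3,-362.5,70]):
  u=proj(c,g); print(u); e=lid(c,*u,55); print(e, atz(c,*e[0],70))"
```

```text
time_s: 12.8
eef_pos: [454.6, -361.4, 104.4]
ee_rot: [-0.002, 0.917, -0.4, -0.004]
wrist_force: [0.3, -0.5, 0.0]
width: 0.7
grip_force: 0.0
time_s: 13.3
eef_pos: [537.4, -288.0, 107.1]
ee_rot: [0.0, 0.917, -0.399, -0.0]
wrist_force: [-0.0, 0.1, -0.5]
width: 0.696
grip_force: 0.0
[ 537.4155301  -288.03024143  107.07185867]
[256.83010573 235.29675638]
((257.32110595703125, 233.81932067871094), (60.62144470214844, 62.563961029052734), 92.85753631591797) [ 536.52178688 -288.05291825   70.        ]
[417.33178574 234.94977183]
((414.61212158203125, 235.90003967285156), (59.035865783691406, 66.28755950927734), 66.59859466552734) [ 456.07442678 -360.78685622   70.        ]
```

```bash
python3 drive.py '[0.7,0,0,30,0,0,0,0.7,0,0,31,0,0,0,0.7,0,0,0,0,0,0,0,0,0,0,0,0,0,0,0,0,0,0,0,0]'; python3 drive.py '[0,0,0,0,0,0,0,0,0,0,0,0,0,0,0,0,0,0,0,0,0]'; python3 drive.py '[0,0,0,-15,0,0,0,0,0,0,-15,0,0,0,0,0,0,-20,0,0,0,0,0,0,-10,0,0,0,0,0,0,0,0,0,0]';for i in 1 2 3 4 5; do python3 drive.py '[0,0,0,0,0,0,0]' | grep -E "wrist|eef"; done
```

```text
time_s: 13.85
eef_pos: [537.5, -289.7, 47.8]
ee_rot: [0.0, 0.917, -0.4, 0.001]
wrist_force: [-0.1, 0.2, -2.8]
width: 0.499
grip_force: 61.1
time_s: 14.15
eef_pos: [537.4, -288.9, 47.0]
ee_rot: [0.0, 0.917, -0.4, 0.0]
wrist_force: [0.1, -0.7, -0.7]
width: 0.5
grip_force: 61.4
time_s: 14.65
eef_pos: [538.6, -289.7, 109.4]
ee_rot: [0.001, 0.917, -0.4, 0.003]
wrist_force: [0.2, -0.1, -3.2]
width: 0.495
grip_force: 61.7
eef_pos: [537.1, -288.5, 106.4]
wrist_force: [1.1, 0.2, -3.9]
eef_pos: [536.5, -288.1, 105.2]
wrist_force: [-0.2, 0.0, -3.4]
eef_pos: [536.5, -288.2, 105.1]
wrist_force: [0.1, 0.9, -3.8]
eef_pos: [536.8, -288.3, 105.5]
wrist_force: [0.5, -0.8, -3.3]
eef_pos: [536.9, -288.5, 105.8]
wrist_force: [-0.1, -0.6, -3.9]
```

The left canister weighs about 3.6 N against 1.7 N for the right, so left is the heavy one. I'm raising it to clear the bucket and carrying it to the dish.

```bash
python3 drive.py '[0,0,0,-30,0,0,-0.15,0,0,0,-45,0,0,-0.15,0,0,0,-45,0,0,-0.15,0,0,0,-45,0,0,-0.15,0,0,0,-45,0,0,-0.15]'; python3 drive.py '[0,0,0,-20,0,0,-0.073,0,-10,-20,0,0,0,0,0,-18,-38,0,0,0,0,0,-18,-38,0,0,0,0,0,-18,-38,0,0,0,0]';python3 drive.py '[0,-18,-38,0,0,0,0,0,-18,-38,0,0,0,0,0,-17,-38,0,0,0,0,0,0,-20,0,0,0,0]'
```

```text
time_s: 15.65
eef_pos: [536.9, -288.4, 317.9]
ee_rot: [-0.0, 0.999, -0.033, -0.0]
wrist_force: [1.1, 0.7, -3.8]
width: 0.5
grip_force: 62.2
time_s: 16.15
eef_pos: [472.1, -153.5, 335.9]
ee_rot: [-0.0, 1.0, 0.0, -0.0]
wrist_force: [0.1, 0.6, -2.6]
width: 0.501
grip_force: 62.7
time_s: 16.55
eef_pos: [418.3, -18.4, 336.3]
ee_rot: [-0.0, 1.0, 0.001, 0.0]
wrist_force: [1.2, -0.0, -2.7]
width: 0.499
grip_force: 62.8
```

```bash
python3 drive.py '[0,9,-38,0,0,0,0,0,10,-40,0,0,0,0,0,10,-40,0,0,0,0,0,10,-40,0,0,0,0,0,10,-40,0,0,0,0]'; python3 drive.py '[0,10,-40,0,0,0,0,0,10,-36,0,0,0,0,0,0,0,30,0,0,0,0,0,0,40,0,0,0,0,0,0,40,0,0,0]';python3 drive.py '[0,0,0,40,0,0,0,0,0,0,25,0,0,0,0,0,0,10,0,0,0,0,0,0,0,0,0,0,0,0,0,0,0,0,0]'
python3 - <<'E'
from lids import *
np.set_printoptions(precision=1,suppress=True)
s=cam("scene");t=cam("top");w=cam("wrist")
print(axes()[0])
def e(c,f): m=f(c["frame"].astype(int)); return m
a=cv2.resize(s["frame"][110:240,150:300,::-1],(450,390),interpolation=cv2.INTER_CUBIC); b=cv2.resize(t["frame"][130:260,140:240,::-1],(300,390),interpolation=cv2.INTER_CUBIC)
cv2.imwrite("pics/d.png",np.hstack([a,b]))
u=proj(t,[455.3,-362.5,70]); l=lid(t,*u,12); print("light",atz(t,*l[0],70), l); u=proj(s,[455.3,-362.5,70]);l=lid(s,*u,14);print(l[0],"before 342.1,298.2")
print(proj(w,[487,256,14]), proj(s,[487,256,14]),proj(t,[487,256,14]))
cv2.imwrite("pics/w4.png",w["frame"][:,:,::-1])
E
python3 bar.py
```

```text
time_s: 17.05
eef_pos: [468.8, 179.1, 336.3]
ee_rot: [0.0, 1.0, 0.001, 0.0]
wrist_force: [0.9, -0.4, -4.0]
width: 0.497
grip_force: 62.8
time_s: 17.55
eef_pos: [488.8, 253.8, 225.3]
ee_rot: [-0.0, 1.0, 0.001, 0.001]
wrist_force: [0.2, 0.3, -4.2]
width: 0.498
grip_force: 63.4
time_s: 18.05
eef_pos: [489.9, 253.6, 153.0]
ee_rot: [-0.0, 1.0, 0.0, 0.001]
wrist_force: [0.5, 0.5, -3.5]
width: 0.499
grip_force: 63.3
[490.  253.7 153.4]
light [ 451.8 -360.3   70. ] ((366.15826416015625, 195.97915649414062), (12.580549240112305, 13.12452220916748), 95.43389892578125)
(341.49224853515625, 297.7059326171875) before 342.1,298.2
[254.3 193.4] [226.5 169.4] [199.  185.2]
[0.27 0.12 1.88 0.   1.14 1.84] [-0.01 -0.    0.03] [ 0.09  0.68 -4.12]
((367.871337890625, 174.1467742919922), (63.69042205810547, 3.9232177734375), 46.43209457397461) [ 530.15 -364.93   83.  ] bar x 54.99702121950887
```

View pics/d.png

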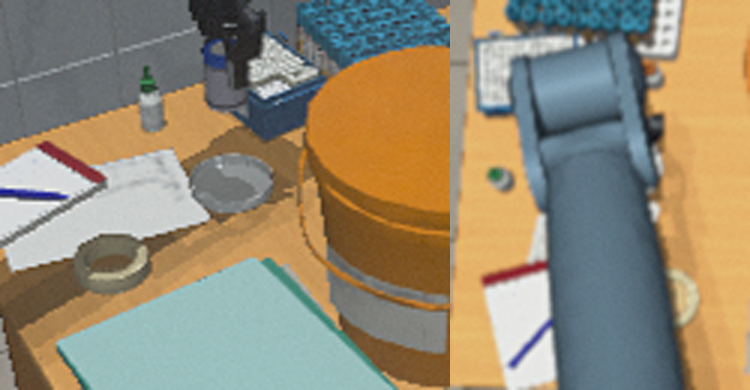

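View pics/w4.png

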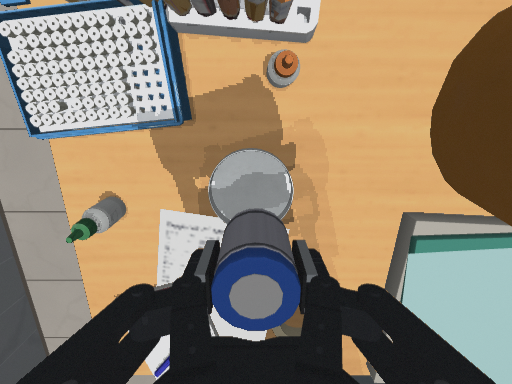

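The canister hangs upright in the jaws over the dish, whose centre is at about (251,189), close to the predicted (254,193). The light canister is still in its socket, the bar is still at about 55 mm, and the bystanders look untouched.

```bash
python3 drive.py '[0,0,-3,0,0,0,0,0,0,0,0,0,0,0,0,0,0,0,0,0,0,0,0,0,0,0,0,0,0,0,0,0,0,0,0]'; python3 -c "
from rig import bot, camrig; print(bot.job_done())"
```

```text
time_s: 18.75
eef_pos: [488.7, 256.3, 151.2]
ee_rot: [0.0, 1.0, 0.0, -0.0]
wrist_force: [0.1, 0.2, -2.4]
width: 0.498
grip_force: 63.3
the job is handed in; nothing more can be done
None
```

I handed the job in at 18.75 s, and no verdict came back: the hold-down bar is wound back to its stop, the lighter canister (about 1.7 N) is back in the right socket, and the heavier one (about 3.6 N, from the left socket) is held about 11 cm above the middle of the dish.

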